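# Stand the slumped binder back up and close the row

## Robot

A 7-joint arm with a two-finger parallel gripper is mounted at the origin on the work surface. World frame = base frame: x ahead of the robot, y to its left, z up, the work surface at z = 0. Lengths are in m, angles in rad, forces in N, time in s.
With the tool pointing down it reaches from about 0.4 to 0.85 m from the base axis. Payload 4.5 kg.
Tool frame: the origin (TCP) lies midway between the tips of the shut fingers; the grasp point (between the pads) lies 19 mm behind it; y points along the fingers, x is the direction in which the jaws open and shut, and the axes are right-handed (so a half turn about y gives the same grasp; the last joint's range is limited). The gripper opens to 85 mm and grips with 20 to 120 N. Pads are 22 mm wide; open, the fingers measure 114 mm over their backs; the gripper's body (76 mm by 85 mm) begins 54 mm behind the grasp point. The pads swing forward as they close: fully open they stand 13 mm farther back than shut.
Start: joints at [-1.238, 0.689, -0.195, 1.565, 0.157, 0.902, -0.215], TCP at [0.184, 0.597, 0.208] pointing down, gripper open.
Joint ranges: [-3.01, 3.01], [-0.46, 2.08], [-1.47, 1.51], [0.13, 2.56], [-1, 4.14], [0.04, 2.09], [-2.66, 2.66]. Speed limits (rad/s): [2.57, 2.57, 3.14, 3.14, 3.14, 3.14, 3.14].

## Interface

Orientations are given as a rotation vector (axis times angle).
In Python, from rig import env gives the robot as it stands.
- The arm moves only by the shell command python3 -m inch 'ROWS'. ROWS is JSON, a list that holds one entry, the list of rows, each a list of 7 numbers: the finger opening in m, from 0 to 0.0854, then the shift along the tool's x, y, z in m, then the turn, a rotation vector about the tool's x, y, z in rad. A call has 1 to 12 rows; each row is the pose to reach, as a shift and turn from the pose commanded when the call began, along the tool's axes at that moment; what a row does not reach only later rows make up. A row lasts 1/12 s, in which the tool goes at most 41.7 mm and 7.16 degrees, less where a joint would pass 70% of its speed; a pose out of reach is approached as far as the arm can. A call with a gripper value outside its range is refused whole. The fingers move at their own pace and stop on an object; the grip force is fixed at half the most. Time passes only in rows, so rows that repeat a pose let the fingers close. It gives the time, the measured TCP pose, the force and the opening at its end, in the units of the state.
- env.get_state(): the state, without advancing time (a new reading comes with each control period).
- env.capture(name): name is "scene" or "top" or "wrist"; returns a dict with "image" (480x640x3 uint8, red, green, blue), "K" (3x3 intrinsics, pixels), "rvec" (rotation vector, rad) and "tvec" (3), from world to camera coordinates, as OpenCV has them. Camera axes: x right, y down, z forward; pixel columns grow to the right and rows downward; lengths in m; the calibration is good to about 2 mm. A picture is of the moment at which its call begins. There is no depth.
- env.sign_off(): hands the job in, once; it reports no verdict.
The state is a dict: "time_s": time; "q": joint angles; "dq": joint speeds; "joint_efforts": joint torques, N m; "eef_pos": TCP position; "ee_rot": TCP orientation; "wrist_force": force on the tool from outside, world axes, zero at the start; "moment": the same for the moment, N m; "width": finger opening in m.
Only numpy, scipy, OpenCV 4.12 (cv2) and the standard library are available. Lean on these libraries where they do the work, as an engineer would, in place of code of your own. Each camera call takes 0.05 s, during which the arm holds its last target.

## Task

One binder in the desk rack has slumped over against the sliding bookend. Push its overhanging top back until it stands upright against the other binders, leaving the bookend where it is meanwhile; then push the bookend along until it is snug against the row and let go. Only push: do not lift any binder, do not knock the others over, and leave the mug, the steel bushing and the stapler on the desk alone.

Things in the scene. Friction and masses are not known exactly. Their poses are not given: they have to be found in the camera images.
- rack: Light grey desk rack, fixed to the desk: floor board 190 (its x) x 450 (its y) x 12 mm. Origin: centre of its underside, on the desk. z up. At its -y end a fixed end board (inner face at y = -195 mm, 177 mm above the desk); the binders stand in a row along y from that board, spines to +x; the sliding bookend is on the +y side.
- bookend (a joint): Green sliding bookend: position of the upright sheet's inner (-y) face along the rack's y, in m (0.010 = 10 mm on the +y side of the rack's origin). It grows as the bookend is pushed away from the row and falls as it is pushed towards the row; travel 0 to 0.1. About 3 N slides it, no spring: it stays where it is left. With all four binders packed against the end board it stops at 0.005 to 0.007.
- bookend_face (a point): Middle of the bookend's inner face (the face towards the binders). The bookend's green upright sheet is 150 (x) x 4 (y) x 125 mm tall, its top 137 mm above the desk.
- bookend_push (a point): On the outer (+y) wall of the open pen box that is part of the bookend, 89 mm in +y from its inner face and 42 mm above the desk, in the middle of the wall: a good place to push towards the row. The box is 130 (x) x 85 (y) mm, its rim 68 mm above the desk; low oddments lie in it.
- slumped: The slumped blue A5 ring binder, closed, 185 deep (its x) x 50 thick (its y) x 210 mm tall (its z), 0.35 to 0.7 kg, loose. Origin: centre of its underside. It leans 20 to 35 degrees to the rack's +y, over its +y bottom edge, on the bookend's top edge. A few newtons at its top right it; within 13 degrees of upright it drops upright. In place its +y face is at rack y = 5 to 7 mm, its top 222 mm up.
- slumped_top (a point): Middle of the slumped binder's top edge on its +y side: the overhanging edge to push on. At the start it overhangs the bookend's inner face, 183 to 212 mm above the desk.
- slumped_foot (a point): Middle of the slumped binder's bottom edge on its +y side, the edge it leans over; it stays on the rack floor, 12 mm above the desk.
- binder_a: Upright A5 ring binder, blue, same size as the slumped one, loose; origin at the centre of its underside. The three upright binders stand side by side in any order.
- binder_b: Upright A5 ring binder, grey, same size; origin at the centre of its underside.
- binder_c: Upright A5 ring binder, blue, same size; origin at the centre of its underside.
- mug: White mug, 78 mm across and 92 mm tall, handle at its +y; origin at the centre of its underside. Not part of the job.
- bushing: Turned steel bushing (a sample part), flange 60 mm across, sleeve 40 mm across, 55 mm tall; origin at the centre of its underside. Not part of the job.
- stapler: Black desk stapler, 135 x 36 x 55 mm; origin at the centre of its underside. Not part of the job.
Things that resemble listed ones, but are neither listed nor needed, are in the scene too. Leave any orange look-alike of the binder_b alone.

How it is judged:
By the outcome, as a careful person would: the job done as asked, in the order asked, and still so for the second after the job is handed in, with the robot touching nothing.
It also fails if it takes over 51 s, if anything falls off the work surface, if the arm or the gripper's body presses on something with over 40 N, if the wrist force passes 120 N, or if a joint passes its speed limit or range.

## Working session

There is one attempt and no reset: what is moved stays moved. The work goes in short steps, Python scripts to look and compute and a shell command to move; the robot and the scene stay as the last step left them, time stands still between calls to the robot, and variables do not carry over. Pictures are saved under pics/ and viewed, and the job is handed in when it is done.

```bash
ls; mkdir -p pics
python3 - <<'E'
from rig import env
import cv2
s=env.get_state()
for k,v in s.items(): print(k,v)
for n in("scene","top","wrist"):
    c=env.capture(n); cv2.imwrite(f"pics/{n}0.png",c["image"][:,:,::-1]); print(n,c["K"].tolist() if hasattr(c["K"],'tolist') else c["K"],c["rvec"],c["tvec"])
E
```

```text
pics
time_s 0.0
q [-1.23820055  0.69001289 -0.19448002  1.56636137  0.1573262   0.90245518
 -0.21511019]
dq [-8.42677050e-04  1.48349362e-03 -8.75088052e-05 -5.40944277e-04
 -4.11249003e-04  1.85290333e-04  1.07543180e-03]
joint_efforts [ 1.35934715e-04 -5.39617217e+01 -1.26682699e+00 -1.58541477e+01
  9.02948203e-03  9.41013393e-03  1.05542523e-05]
eef_pos [0.18385281 0.59662678 0.20706055]
ee_rot [-1.33709613 -0.98541068  0.98770032]
wrist_force [-0.45654122 -0.41343564  0.06891432]
moment [-0.04595461  0.02043813  0.06318659]
width 0.08559308729068649
scene [[493.6790891230162, 0.0, 315.16892503010547], [0.0, 493.6790891230162, 242.8321505860932], [0.0, 0.0, 1.0]] [ 1.07488408  2.49049565 -0.89803826] [ 0.42022289 -0.22848839  1.64552696]
top [[485.3284059265454, 0.0, 326.26357068483605], [0.0, 485.3284059265454, 249.4548110140089], [0.0, 0.0, 1.0]] [ 2.19065268 -2.17065798  0.0552979 ] [-0.01452647  0.60080293  1.24186096]
wrist [[375.1828132583062, 0.0, 312.69679879943425], [0.0, 375.1828132583062, 238.72136331317037], [0.0, 0.0, 1.0]] [-2.33484026 -1.725128   -0.24373495] [-0.62367005 -0.03688327  0.37977777]
```

View pics/scene0.png

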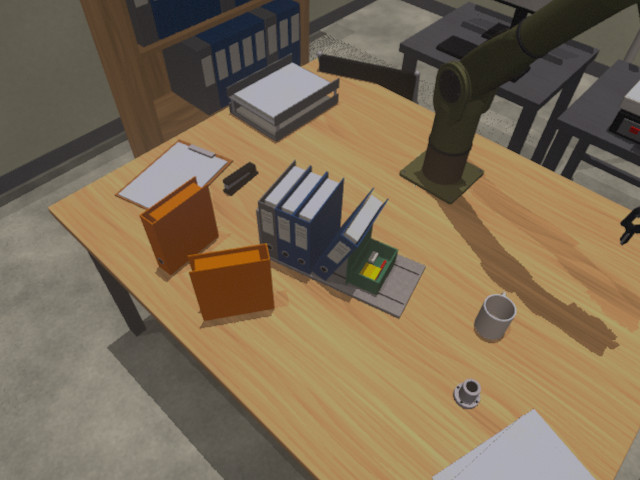

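View pics/top0.png

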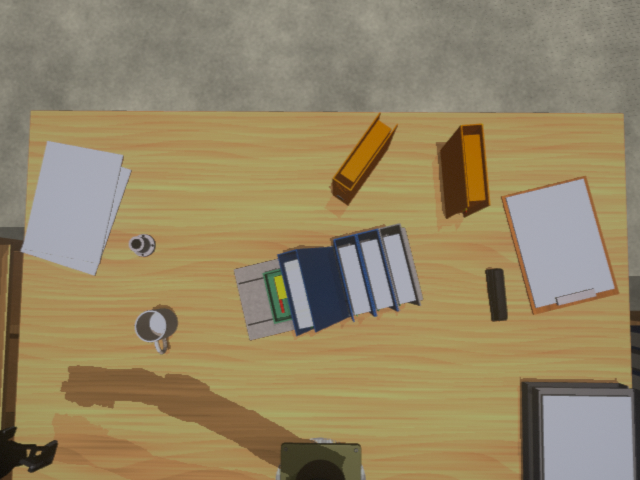

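View pics/wrist0.png

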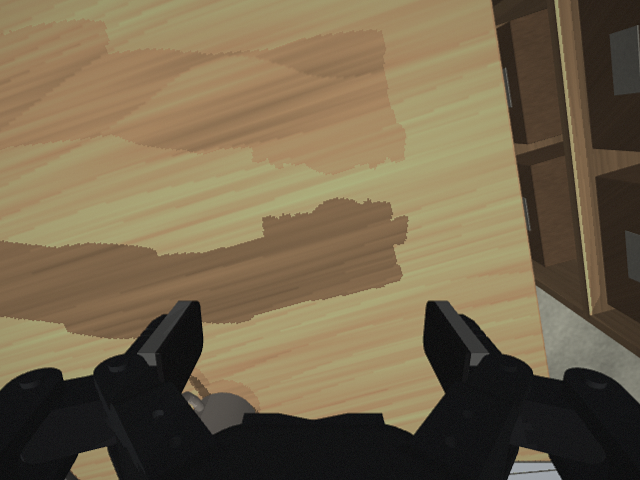

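Run:
```python
from rig import env
import numpy as np
from scipy.spatial.transform import Rotation as R
s=env.get_state()
print(R.from_rotvec(s["ee_rot"]).as_matrix().round(3))
```

```text
[[ 0.294 -0.    -0.956]
 [ 0.956 -0.001  0.294]
 [-0.001 -1.    -0.   ]]
```

```bash
cat > h.py <<'E'
import numpy as np, cv2
from scipy.spatial.transform import Rotation as R
from rig import env
def cam(n):
    c=env.capture(n); c["K"]=np.array(c["K"]); c["Rm"]=R.from_rotvec(c["rvec"]).as_matrix(); c["t"]=np.array(c["tvec"]).ravel(); return c
def ray(c,uv):
    d=c["Rm"].T@np.linalg.inv(c["K"])@np.array([uv[0],uv[1],1.0]); return -c["Rm"].T@c["t"], d/np.linalg.norm(d)
def onz(c,uv,z):
    o,d=ray(c,uv); return o+d*(z-o[2])/d[2]
def proj(c,p):
    q=c["K"]@(c["Rm"]@np.array(p)+c["t"]); return q[:2]/q[2]
def crop(c,x,y,w,h,k,name):
    cv2.imwrite(name,cv2.resize(c["image"][y:y+h,x:x+w,::-1],None,fx=k,fy=k,interpolation=cv2.INTER_CUBIC))
E
python3 - <<'E'
from h import *
c=cam("top"); crop(c,225,215,200,140,4,"pics/topz.png")
c=cam("scene"); crop(c,250,150,190,150,4,"pics/scz.png")
E
```

```text
(no output)
```

View pics/topz.png

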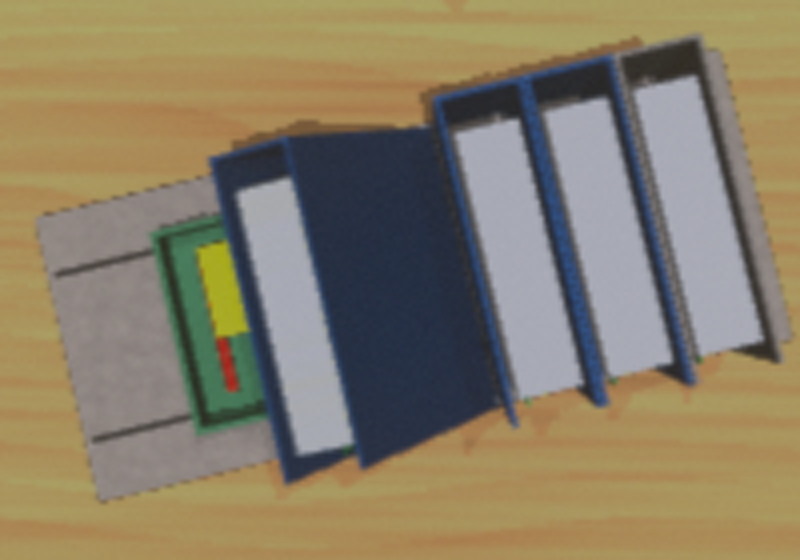

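View pics/scz.png

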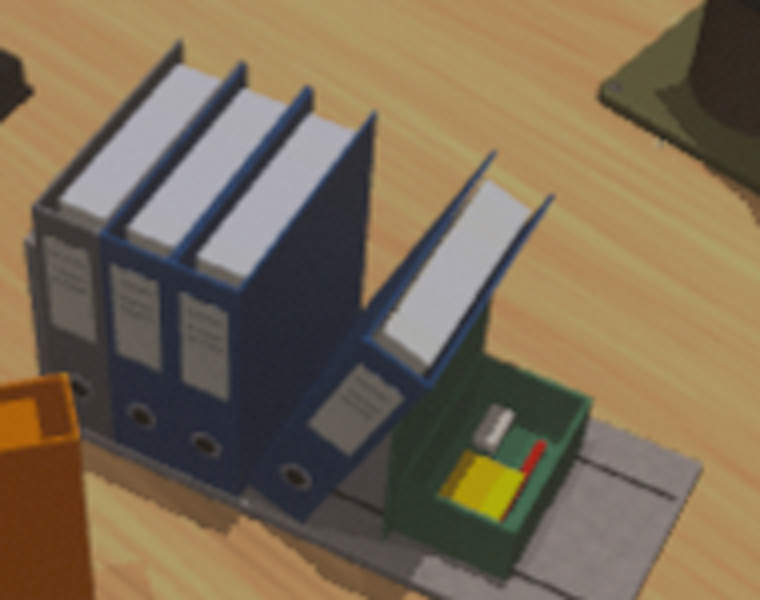

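```bash
cat >> h.py <<'E'
def tri(c1,u1,c2,u2):
    o1,d1=ray(c1,u1);o2,d2=ray(c2,u2)
    s=np.linalg.lstsq(np.c_[d1,-d2],o2-o1,rcond=None)[0]
    a,b=o1+s[0]*d1,o2+s[1]*d2
    return (a+b)/2,np.linalg.norm(a-b)
E
python3 - <<'E'
from h import *
np.set_printoptions(precision=4,suppress=True)
t=cam("top"); s=cam("scene")
Z=lambda x,y:(225+(x+.5)/4-.5,215+(y+.5)/4-.5)
Y=lambda x,y:(250+(x+.5)/4-.5,150+(y+.5)/4-.5)
A=onz(t,Z(37,217),.012);B=onz(t,Z(102,500),.012)
print("rack +y end",A,B,np.linalg.norm(A-B))
# scene check of rack corner
print("scene corner",onz(s,Y(702,466),.012))
ex=(A-B)/np.linalg.norm(A-B); ey=np.array([-ex[1],ex[0],0])
# end board far right edge and top edges of upright binders: -y side top z .222
p1=onz(t,Z(212,158),.2);P1,e1=tri(t,Z(212,158),s,Y(430,388));P2,e2=tri(t,Z(290,482),s,Y(553,197))
print(P1,e1,P2,e2)
O=(A+B)/2-ey*.225; O[2]=0
print("yaw of ey from world y",np.degrees(np.arctan2(-ey[0],ey[1])),"O",O,ex,ey)
toR=lambda p:np.array([(p-O)@ex,(p-O)@ey,p[2]])
print("rack coords",toR(P1),toR(P2))
# upright row +y top edge z .222
for a in[(435,98),(517,427),(522,85),(605,405),(700,40),(780,360)]: print(a,toR(onz(t,Z(*a),.222)))
# box outer wall rim z .068
for a in[(153,232),(200,432)]: print("box",toR(onz(t,Z(*a),.068)))
for a in[(513,576),(591,402)]: print("box scene",toR(onz(s,Y(*a),.068)))
for n,p in dict(push=O+ey*.12,).items(): print(n,p)
E
```

```text
rack +y end [0.5484 0.2323 0.012 ] [0.3657 0.186  0.012 ] 0.18846727932726415
scene corner [0.3652 0.187  0.012 ]
[0.577  0.0959 0.2074] 0.0007022061881072457 [0.3998 0.0506 0.2076] 0.0013654841428897843
yaw of ey from world y 14.211277892156632 O [ 0.5123 -0.009   0.    ] [0.9694 0.2455 0.    ] [-0.2455  0.9694  0.    ]
rack coords [0.0885 0.0858 0.2074] [-0.0945  0.0853  0.2076]
(435, 98) [ 0.0905 -0.042   0.222 ]
(517, 427) [-0.0931 -0.0427  0.222 ]
(522, 85) [ 0.0862 -0.0898  0.222 ]
(605, 405) [-0.0928 -0.0917  0.222 ]
(700, 40) [ 0.087  -0.1901  0.222 ]
(780, 360) [-0.0916 -0.1892  0.222 ]
box [0.0638 0.1457 0.068 ]
box [-0.0637  0.1455  0.068 ]
box scene [0.0928 0.1587 0.068 ]
box scene [-0.0637  0.1466  0.068 ]
push [0.4828 0.1074 0.    ]
```

The three upright binders are at rack y ≤ -0.042. The slumped binder's top edge is at rack y 0.0855, z 0.207, a lean of about 21°. The box's outer wall is at 0.1455, which puts the bookend at about 0.0565. Next I'll work out the approach shifts.

```bash
cat >> h.py <<'E'
ex=np.array([.9694,.2455,0]);ey=np.array([-.2455,.9694,0]);O=np.array([.5123,-.009,0])
ez=np.array([0,0,1.])
toR=lambda p:np.array([(p-O)@ex,(p-O)@ey,p[2]])
W=lambda x,y,z:O+ex*x+ey*y+ez*z
def go(x,y,z):
    s=env.get_state(); M=R.from_rotvec(s["ee_rot"]).as_matrix(); p=np.array(s["eef_pos"])
    T=np.c_[ex,-ez,ey]  # tool x=ex, y=down, z=ey
    print("t",round(s["time_s"],2),"rack pos",toR(p).round(4),"F",np.round(s["wrist_force"],2),"F.ey",round(float(np.array(s["wrist_force"])@ey),2))
    print("shift",(M.T@(W(x,y,z)-p)).round(4),"turn",R.from_matrix(M.T@T).as_rotvec().round(4))
E
python3 -c "
from h import *
go(0,.15,.26)"
```

```text
t 0.35 rack pos [-0.1695  0.6682  0.2077] F [ 0.53  0.51 -0.04] F.ey 0.36
shift [-0.3545 -0.0522 -0.4143] turn [ 2.000e-04  1.024e+00 -3.000e-04]
```

```bash
python3 -m inch '[[[0,-0.01,-0.005,-0.012,0,0.03,0],[0,-0.03,-0.01,-0.033,0,0.08,0],[0,-0.053,-0.015,-0.062,0,0.15,0],[0,-0.078,-0.02,-0.091,0,0.22,0],[0,-0.103,-0.025,-0.12,0,0.3,0],[0,-0.128,-0.03,-0.149,0,0.37,0],[0,-0.152,-0.035,-0.178,0,0.44,0],[0,-0.177,-0.04,-0.207,0,0.51,0],[0,-0.202,-0.045,-0.236,0,0.58,0],[0,-0.227,-0.05,-0.265,0,0.65,0],[0,-0.245,-0.052,-0.286,0,0.71,0],[0,-0.255,-0.052,-0.298,0,0.74,0]]]'; python3 -c "
from h import *
go(0,.15,.26)"
```

```text
time_s: 1.35
eef_pos: [0.3961, 0.262, 0.2607]
ee_rot: [-1.533, -0.412, 0.409]
wrist_force: [0.3, -0.6, -0.1]
width: 0.0
t 1.35 rack pos [-0.0462  0.2913  0.2607] F [ 0.3  -0.65 -0.12] F.ey -0.7
shift [ 0.006   0.0009 -0.1485] turn [0.0017 0.2757 0.0015]
```

```bash
python3 -m inch '[[[0,0.001,0,-0.015,0,0.03,0],[0,0.002,0,-0.04,0,0.08,0],[0,0.003,0,-0.07,0,0.14,0],[0,0.004,0,-0.1,0,0.2,0],[0,0.005,0,-0.125,0,0.25,0],[0,0.006,0,-0.142,0,0.275,0],[0,0.006,0,-0.148,0,0.275,0],[0,0.006,0,-0.148,0,0.275,0]]]'; python3 -c "
from h import *
go(0,.13,.192)
c=cam('scene'); crop(c,250,100,190,150,4,'pics/s1.png')
c=cam('wrist'); cv2.imwrite('pics/w1.png',c['image'][:,:,::-1])"
```

```text
time_s: 2.02
eef_pos: [0.4746, 0.1401, 0.2599]
ee_rot: [-1.562, -0.2, 0.2]
wrist_force: [0.3, 0.8, -0.3]
width: 0.0
t 2.02 rack pos [0.     0.1538 0.2599] F [ 0.31  0.81 -0.29] F.ey 0.71
shift [-0.0002  0.0679 -0.0238] turn [0.0005 0.0067 0.0003]
```

View pics/s1.png

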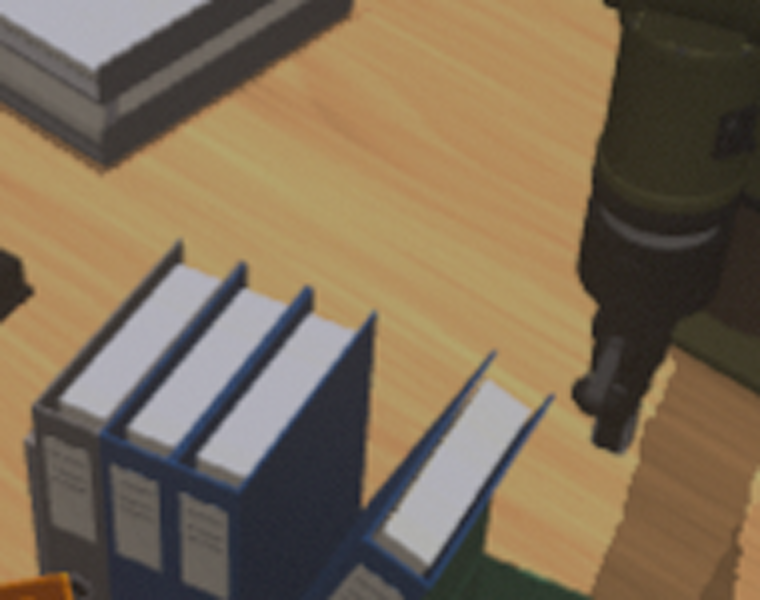

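View pics/w1.png

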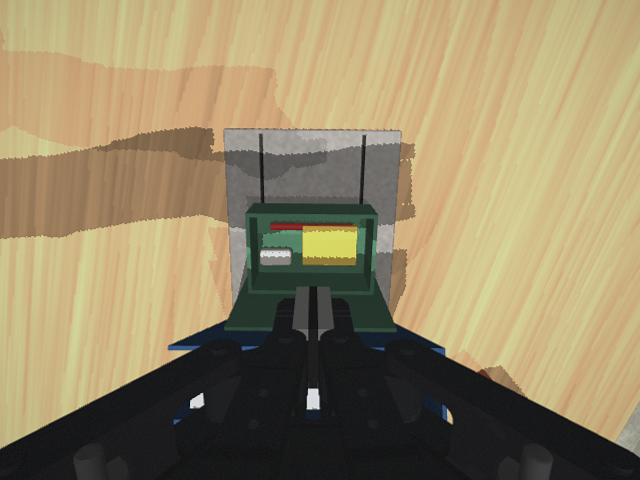

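```bash
python3 -m inch '[[[0,0,0.015,-0.006,0,0,0],[0,0,0.035,-0.012,0,0,0],[0,0,0.055,-0.018,0,0,0],[0,0,0.066,-0.022,0,0,0],[0,0,0.068,-0.024,0,0,0],[0,0,0.068,-0.024,0,0,0]]]'; python3 -c "
from h import *
go(0,.095,.192)"
```

```text
time_s: 2.62
eef_pos: [0.4791, 0.1191, 0.1915]
ee_rot: [-1.561, -0.202, 0.205]
wrist_force: [0.5, -0.1, -0.4]
width: -0.0001
t 2.62 rack pos [-0.0007  0.1323  0.1915] F [ 0.53 -0.08 -0.4 ] F.ey -0.21
shift [ 0.0003 -0.0006 -0.0374] turn [-0.0006  0.0109 -0.0018]
```

```bash
python3 -m inch '[[[0,0,0,-0.005,0,0,0],[0,0,0,-0.011,0,0,0],[0,0,0,-0.017,0,0,0],[0,0,0,-0.022,0,0,0],[0,0,0,-0.027,0,0,0],[0,0,0,-0.031,0,0,0],[0,0,0,-0.035,0,0,0],[0,0,0,-0.039,0,0,0],[0,0,0,-0.043,0,0,0],[0,0,0,-0.047,0,0,0],[0,0,0,-0.051,0,0,0],[0,0,0,-0.055,0,0,0]]]'; python3 -c "
from h import *
go(0,.03,.192)
c=cam('scene'); crop(c,250,150,190,150,4,'pics/s2.png')"
```

```text
time_s: 3.62
eef_pos: [0.4941, 0.0646, 0.1919]
ee_rot: [-1.561, -0.202, 0.202]
wrist_force: [1.0, 0.7, 0.4]
width: -0.0
t 3.62 rack pos [0.0005 0.0758 0.1919] F [1.02 0.66 0.35] F.ey 0.39
shift [-0.0009 -0.0002 -0.0458] turn [-0.0001  0.009  -0.    ]
```

View pics/s2.png

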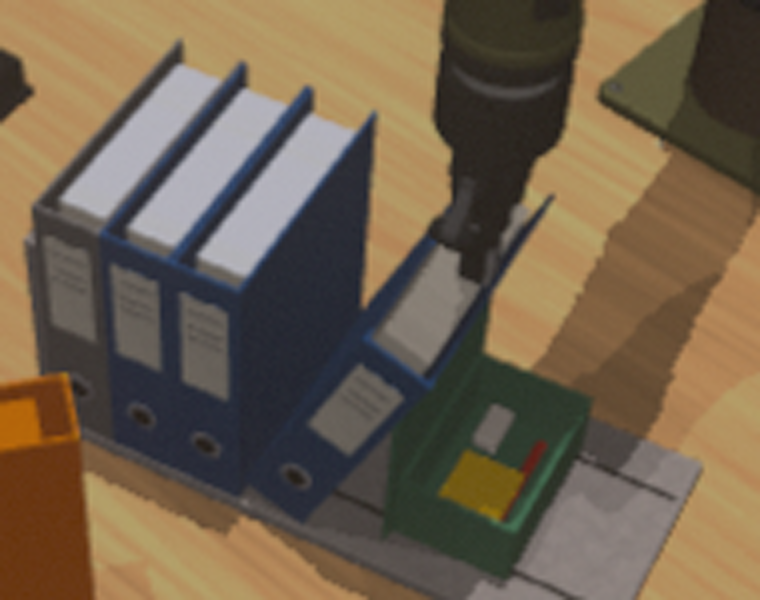

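Run:
```python
from h import *
np.set_printoptions(precision=4,suppress=True)
t=cam("top"); s=cam("scene")
crop(t,225,215,200,140,4,"pics/t2.png")
Z=lambda x,y:(225+(x+.5)/4-.5,215+(y+.5)/4-.5)
Y=lambda x,y:(250+(x+.5)/4-.5,150+(y+.5)/4-.5)
p=np.array(env.get_state()["eef_pos"])
u=proj(s,p);print("tcp in s crop",(u-[250,150])*4, "t crop",(proj(t,p)-[225,215])*4)
for n,a,b in[("up +y spine",(435,98),(240,292)),("up +y back",(517,427),(376,112)),("sl +y spine",(212,158),(430,388)),("sl +y back",(290,482),(553,197)),("sl -y spine",(290,140),(367,340)),("sl -y back",(362,468),(494,153))]:
    P,e=tri(t,Z(*a),s,Y(*b)); print(n,toR(P),e)
print("foot",toR(onz(s,Y(303,523),.012)))
```

```text
tcp in s crop [472.7178 301.6917] t crop [266.7576 307.2519]
up +y spine [ 0.0903 -0.0419  0.2245] 9.962480416749504e-06
up +y back [-0.093  -0.0424  0.2247] 0.0005893608471000966
sl +y spine [0.0885 0.0858 0.2074] 0.0007022061881072457
sl +y back [-0.0945  0.0854  0.2076] 0.0013654841428897843
sl -y spine [0.0864 0.0412 0.2235] 0.0020022395030344585
sl -y back [-0.0941  0.043   0.227 ] 0.0011296424010600599
foot [0.0856 0.0057 0.012 ]
```

View pics/t2.png

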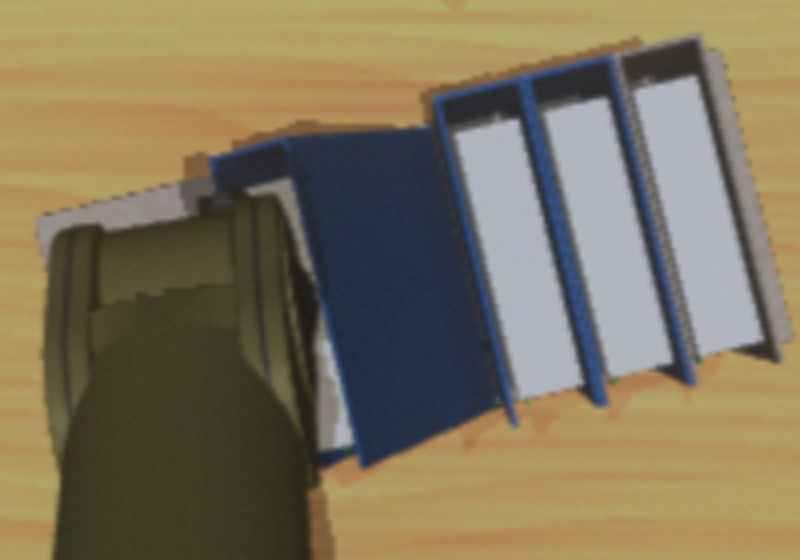

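Run:
```python
from h import *
s=cam("scene"); crop(s,330,170,80,75,10,"pics/s3.png")
c=cam('wrist'); cv2.imwrite('pics/w3.png',c['image'][:,:,::-1])
```

```text
(no output)
```

View pics/s3.png

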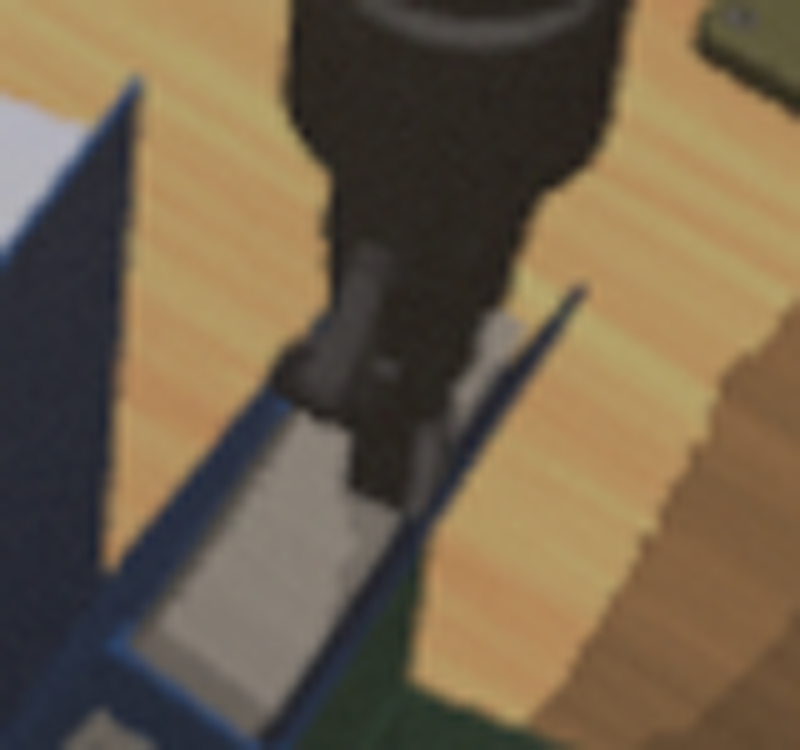

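View pics/w3.png

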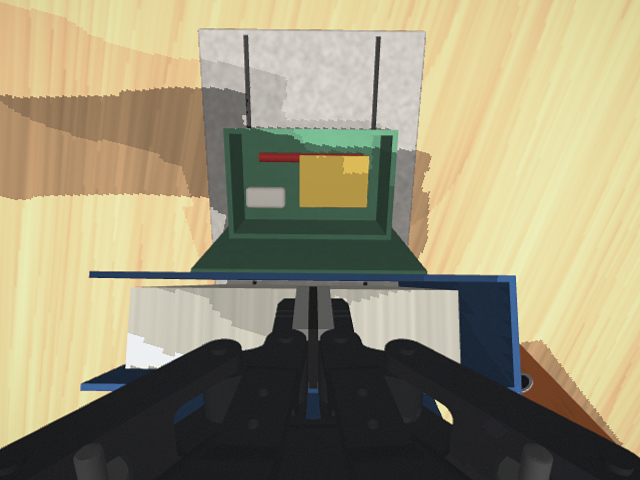

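Run:
```python
from h import *
s=cam("scene"); 
for p in[(.4746,.1401,.2599),(.4746,.1401,.2779)]: print((proj(s,p)-[250,100])*4)
w=cam("wrist"); st=env.get_state(); p=np.array(st["eef_pos"]); print(p,toR(p),st["wrist_force"],st["joint_efforts"])
for d in(0,.019): print(proj(w,p+[0,0,d]))
print("wrist cam",toR(-w["Rm"].T@w["t"]))
print("cover edge seen by wrist at z=.205 x=0:",toR(onz(w,(302,275),.205)), toR(onz(w,(302,275),.192)))
print(proj(w,W(.0885,.0855,.206)),proj(w,W(-.0945,.0855,.206)))
```

```text
[604.5280147  472.30147196]
[609.06024932 451.18808999]
[0.49395396 0.0653451  0.19187043] [0.00046707 0.07657409 0.19187043] [ 0.33217652 -0.21154256  0.2298736 ] [ 1.02939347e-01 -4.31456637e+01  1.52950119e+00 -1.19998232e+01
  1.01169484e-02  1.66217887e-03 -2.11787583e-04]
[313.01615782 283.04006314]
[313.03473943 300.3508901 ]
wrist cam [-3.11450015e-04  1.47158475e-01  3.58657938e-01]
cover edge seen by wrist at z=.205 x=0: [-0.00446638  0.08588691  0.205     ] [-0.0048179   0.08070312  0.192     ]
[514.60902987 278.65125412] [ 95.42723776 274.76151063]
```

The finger didn't touch the binder. In both the scene and wrist images, the visible fingertips sit about 18 mm above the reported TCP, so they passed just over the edge. The binder is unchanged. I'll rise, back off and come in lower.

```bash
python3 -m inch '[[[0,0,-0.01,0,0,0,0],[0,0,-0.025,0,0,0,0],[0,0,-0.03,0.005,0,0,0],[0,0,-0.03,0.02,0,0,0],[0,0,-0.03,0.04,0,0,0],[0,0,-0.025,0.055,0,0,0],[0,0,-0.01,0.06,0,0,0],[0,0,0.01,0.06,0,0,0],[0,0,0.022,0.06,0,0,0],[0,0,0.025,0.06,0,0,0],[0,0,0.025,0.06,0,0,0]]]'; python3 -c "
from h import *
go(0,.09,.167)
c=cam('scene'); crop(c,250,150,190,150,4,'pics/s4.png')
p=np.array(env.get_state()['eef_pos']);print((proj(c,p)-[250,150])*4)"
```

```text
time_s: 4.88
eef_pos: [0.478, 0.1233, 0.1661]
ee_rot: [-1.561, -0.201, 0.204]
wrist_force: [0.3, -0.6, 0.2]
width: 0.0003
t 4.88 rack pos [-0.0008  0.1367  0.1661] F [ 0.33 -0.58  0.21] F.ey -0.64
shift [ 0.0003 -0.0009 -0.0467] turn [-0.0001  0.0096 -0.002 ]
[557.29469432 363.30024482]
```

View pics/s4.png

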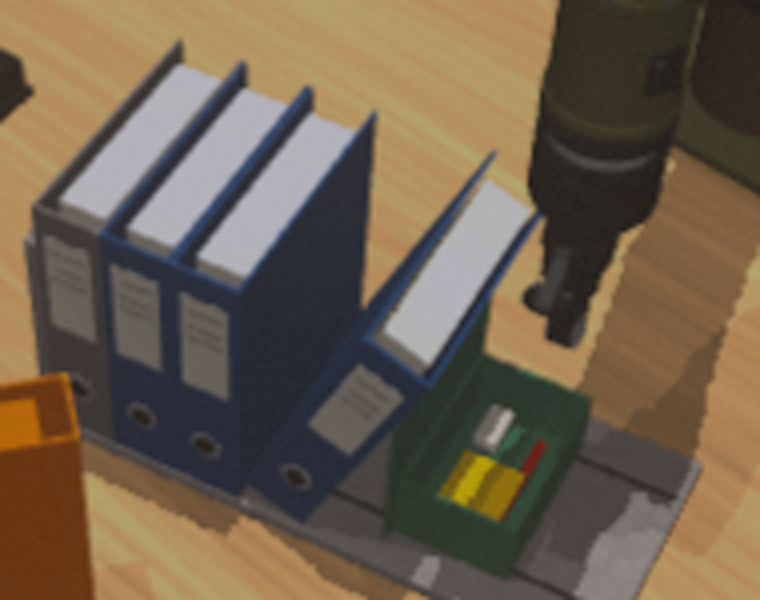

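```bash
python3 -m inch '[[[0,0,0,-0.006,0,0,0],[0,0,0,-0.012,0,0,0],[0,0,0,-0.018,0,0,0],[0,0,0,-0.023,0,0,0],[0,0,0,-0.028,0,0,0],[0,0,0,-0.032,0,0,0],[0,0,0,-0.036,0,0,0],[0,0,0,-0.04,0,0,0],[0,0,0,-0.044,0,0,0],[0,0,0,-0.048,0,0,0]]]'; python3 -c "
from h import *
go(0,.03,.17)
c=cam('scene'); crop(c,250,150,190,150,4,'pics/s5.png')"
```

```text
time_s: 5.77
eef_pos: [0.4911, 0.0765, 0.1669]
ee_rot: [-1.561, -0.202, 0.202]
wrist_force: [0.4, 0.5, -0.6]
width: 0.0004
t 5.77 rack pos [0.0004 0.088  0.1669] F [ 0.44  0.47 -0.63] F.ey 0.35
shift [-0.0009 -0.0031 -0.058 ] turn [-0.0003  0.0093  0.0001]
```

View pics/s5.png

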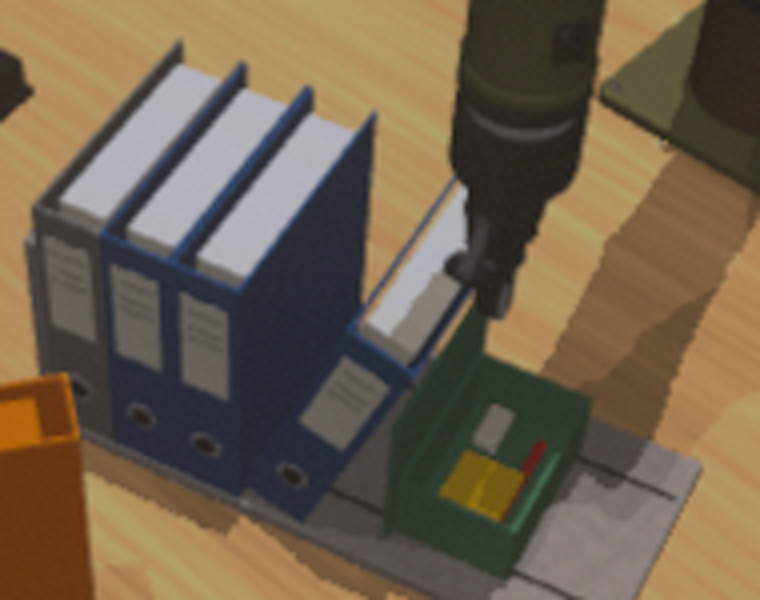

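```bash
python3 -m inch '[[[0,0,0,-0.004,0,0,0],[0,0,0,-0.008,0,0,0],[0,0,0,-0.012,0,0,0],[0,0,0,-0.016,0,0,0],[0,0,0,-0.02,0,0,0],[0,0,0,-0.024,0,0,0],[0,0,0,-0.028,0,0,0],[0,0,0,-0.032,0,0,0],[0,0,0,-0.036,0,0,0],[0,0,0,-0.04,0,0,0],[0,0,0,-0.043,0,0,0],[0,0,0,-0.046,0,0,0]]]'; python3 -c "
from h import *
go(0,.03,.167)
c=cam('scene'); crop(c,250,150,190,150,4,'pics/s6.png')"
```

```text
time_s: 6.82
eef_pos: [0.5027, 0.0316, 0.1668]
ee_rot: [-1.561, -0.202, 0.202]
wrist_force: [0.2, -0.5, 0.7]
width: -0.0004
t 6.82 rack pos [0.0007 0.0418 0.1668] F [ 0.16 -0.51  0.65] F.ey -0.54
shift [-0.0008 -0.0002 -0.0117] turn [ 0.0001  0.0087 -0.0001]
```

View pics/s6.png

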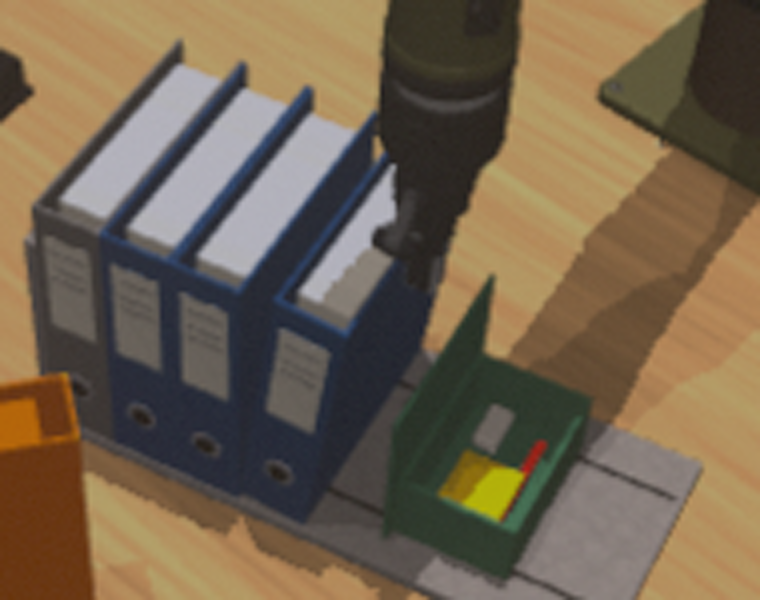

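```bash
python3 -m inch '[[[0,0,0,-0.003,0,0,0],[0,0,0,-0.006,0,0,0],[0,0,0,-0.009,0,0,0],[0,0,0,-0.012,0,0,0],[0,0,0,-0.015,0,0,0],[0,0,0,-0.017,0,0,0],[0,0,0,-0.019,0,0,0],[0,0,0,-0.02,0,0,0],[0,0,0,-0.02,0,0,0]]]'; python3 -c "
from h import *
go(0,.03,.167)
c=cam('scene'); crop(c,250,150,190,150,4,'pics/s7.png')"
```

```text
time_s: 7.62
eef_pos: [0.5078, 0.0125, 0.1669]
ee_rot: [-1.561, -0.202, 0.201]
wrist_force: [0.5, -0.0, -0.1]
width: 0.0003
t 7.62 rack pos [0.0009 0.0219 0.1669] F [ 0.52 -0.04 -0.13] F.ey -0.17
shift [-0.0009 -0.0001  0.0081] turn [0.     0.0087 0.0001]
```

View pics/s7.png

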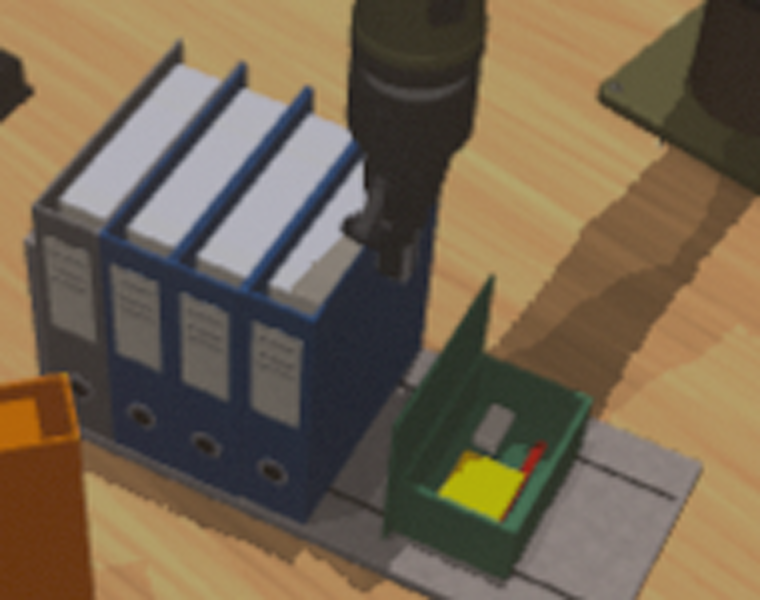

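```bash
python3 -m inch '[[[0,0,0,0.006,0,0,0],[0,0,-0.005,0.016,0,0,0],[0,0,-0.015,0.03,0,0,0],[0,0,-0.02,0.05,0,0,0],[0,0,-0.02,0.075,0,0,0],[0,0,-0.02,0.1,0,0,0],[0,0,-0.02,0.125,0,0,0],[0,0,-0.015,0.145,0,0,0],[0,0,-0.01,0.16,0,0,0],[0,0,0,0.168,0,0,0],[0,0,0,0.17,0,0,0],[0,0,0,0.17,0,0,0]]]'; python3 -c "
from h import *
go(0,.19,.03)
c=cam('scene'); crop(c,250,150,190,150,4,'pics/s8.png')
c=cam('top'); crop(c,225,215,200,140,4,'pics/t8.png')"
```

```text
time_s: 8.67
eef_pos: [0.4636, 0.1786, 0.1669]
ee_rot: [-1.561, -0.203, 0.205]
wrist_force: [0.6, -0.4, 0.7]
width: -0.0003
t 8.67 rack pos [-0.0012  0.1938  0.1669] F [ 0.59 -0.41  0.66] F.ey -0.55
shift [ 0.0013  0.1369 -0.0039] turn [-0.0005  0.0117 -0.001 ]
```

View pics/s8.png

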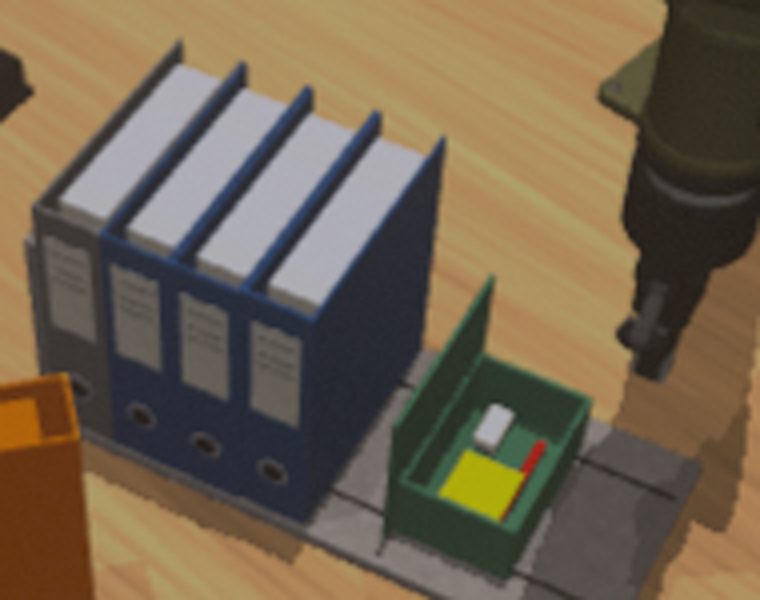

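View pics/t8.png

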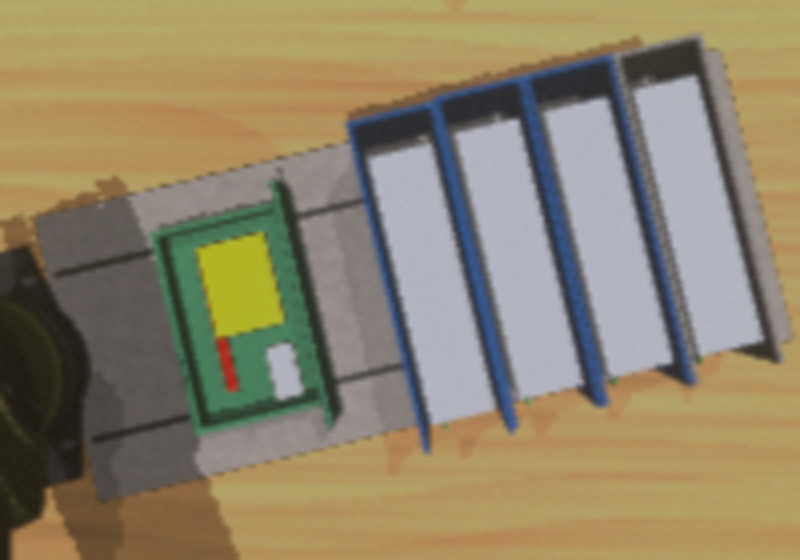

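The binder is upright against the row and the bookend hasn't moved: its outer rim corners are still at crop pixels (153,232) and (200,432). Next I'll descend behind the box wall.

```bash
python3 -m inch '[[[0,0,0.01,0,0,0,0],[0,0,0.03,0,0,0,0],[0,0,0.052,0,0,0,0],[0,0,0.075,-0.001,0,0.005,0],[0,0,0.095,-0.002,0,0.01,0],[0,0,0.113,-0.003,0,0.01,0],[0,0,0.126,-0.004,0,0.01,0],[0,0,0.133,-0.004,0,0.01,0],[0,0,0.136,-0.004,0,0.01,0],[0,0,0.136,-0.004,0,0.01,0]]]'; python3 -c "
from h import *
go(0,.16,.03)
c=cam('scene'); crop(c,280,180,190,150,4,'pics/s9.png')"
```

```text
time_s: 9.6
eef_pos: [0.4659, 0.173, 0.0309]
ee_rot: [-1.562, -0.193, 0.193]
wrist_force: [1.0, 0.6, 1.3]
width: 0.0003
t 9.6 rack pos [-0.0003  0.1878  0.0309] F [0.96 0.63 1.29] F.ey 0.37
shift [ 0.0004  0.0009 -0.0278] turn [ 0.0001 -0.0019  0.0001]
```

View pics/s9.png

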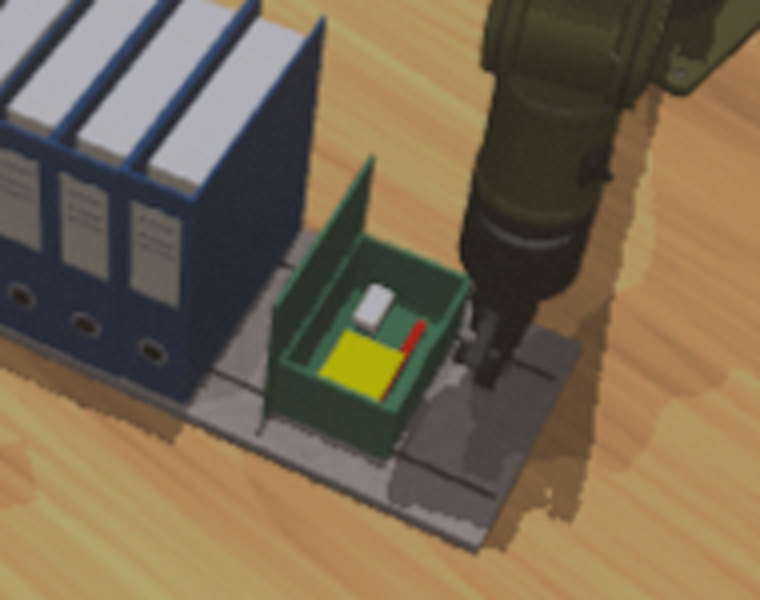

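```bash
python3 -m inch '[[[0,0,-0.006,-0.005,0,0,0],[0,0,-0.008,-0.012,0,0,0],[0,0,-0.008,-0.02,0,0,0],[0,0,-0.008,-0.026,0,0,0],[0,0,-0.008,-0.031,0,0,0],[0,0,-0.008,-0.035,0,0,0],[0,0,-0.008,-0.039,0,0,0],[0,0,-0.008,-0.043,0,0,0],[0,0,-0.008,-0.047,0,0,0],[0,0,-0.008,-0.051,0,0,0],[0,0,-0.008,-0.055,0,0,0],[0,0,-0.008,-0.059,0,0,0]]]'; python3 -c "
from h import *
go(0,.11,.038)
c=cam('scene'); crop(c,280,180,190,150,4,'pics/s10.png')"
```

```text
time_s: 10.65
eef_pos: [0.4803, 0.116, 0.0389]
ee_rot: [-1.562, -0.194, 0.194]
wrist_force: [-0.6, 2.6, 3.0]
width: 0.0
t 10.65 rack pos [-0.0003  0.129   0.0389] F [-0.57  2.58  2.95] F.ey 2.64
shift [ 0.0004  0.0009 -0.019 ] turn [-0.0002 -0.0008  0.0005]
```

View pics/s10.png

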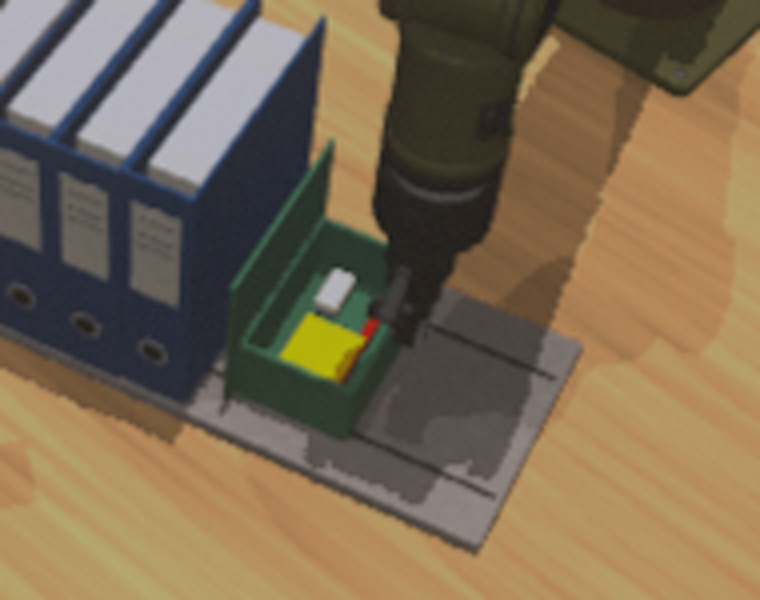

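```bash
python3 -m inch '[[[0,0,0,-0.003,0,0,0],[0,0,0,-0.006,0,0,0],[0,0,0,-0.009,0,0,0],[0,0,0,-0.012,0,0,0],[0,0,0,-0.014,0,0,0],[0,0,0,-0.015,0,0,0]]]'; python3 -c "
from h import *
go(0,.11,.038)
c=cam('scene'); crop(c,280,180,190,150,4,'pics/s11.png')"
```

```text
time_s: 11.2
eef_pos: [0.4839, 0.1012, 0.0388]
ee_rot: [-1.562, -0.194, 0.193]
wrist_force: [1.5, 3.0, 0.8]
width: -0.0003
t 11.2 rack pos [-0.0005  0.1138  0.0388] F [1.55 2.95 0.82] F.ey 2.48
shift [ 0.0005  0.0008 -0.0038] turn [ 0.0001 -0.0015  0.0002]
```

View pics/s11.png

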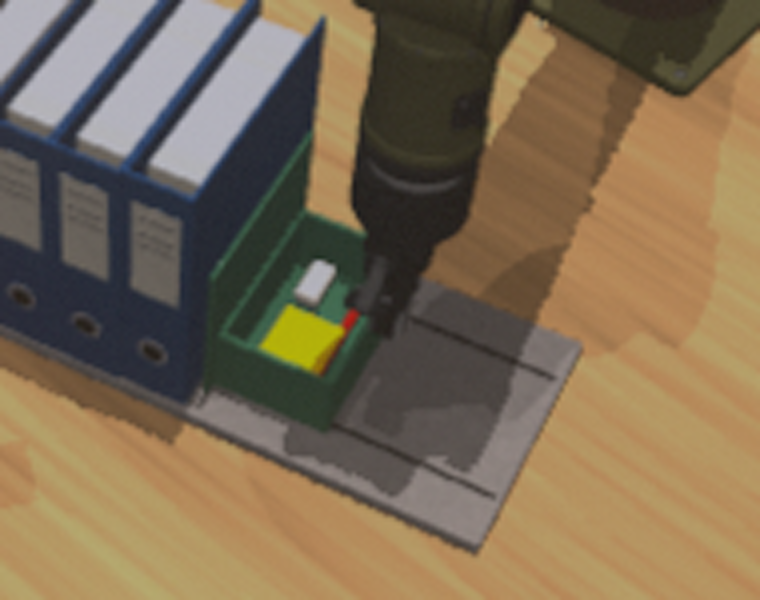

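```bash
python3 -m inch '[[[0,0,0,-0.001,0,0,0],[0,0,0,-0.002,0,0,0],[0,0,0,-0.003,0,0,0],[0,0,0,-0.004,0,0,0]]]'; python3 -m inch '[[[0,0,0,-0.001,0,0,0],[0,0,0,-0.002,0,0,0],[0,0,0,-0.002,0,0,0]]]'; python3 -c "
from h import *
go(0,.11,.038)
c=cam('scene'); crop(c,280,180,190,150,4,'pics/s12.png')"
```

```text
time_s: 11.58
eef_pos: [0.4847, 0.0978, 0.0389]
ee_rot: [-1.562, -0.194, 0.194]
wrist_force: [1.6, 2.8, 1.0]
width: 0.0
time_s: 11.83
eef_pos: [0.4851, 0.0962, 0.0389]
ee_rot: [-1.561, -0.194, 0.194]
wrist_force: [0.2, 4.2, 0.5]
width: -0.0
t 11.83 rack pos [-0.0005  0.1086  0.0389] F [0.2  4.24 0.53] F.ey 4.06
shift [0.0005 0.0009 0.0014] turn [-0.0007 -0.0006  0.0001]
```

View pics/s12.png

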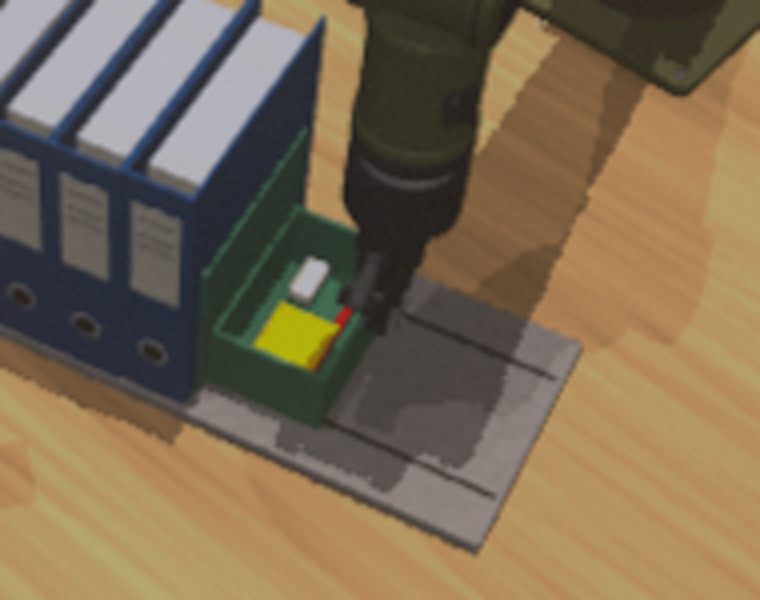

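```bash
python3 -m inch '[[[0,0,0,-0.001,0,0,0],[0,0,0,-0.001,0,0,0]]]';python3 -m inch '[[[0,0,0,-0.001,0,0,0],[0,0,0,-0.001,0,0,0]]]'; python3 -m inch '[[[0,0,0,-0.001,0,0,0],[0,0,0,-0.001,0,0,0]]]'
```

```text
time_s: 12.05
eef_pos: [0.4851, 0.0962, 0.0389]
ee_rot: [-1.56, -0.195, 0.195]
wrist_force: [-0.1, 7.1, 0.8]
width: -0.0
time_s: 12.22
eef_pos: [0.4851, 0.096, 0.0389]
ee_rot: [-1.559, -0.195, 0.196]
wrist_force: [-1.0, 7.9, 0.1]
width: 0.0
time_s: 12.38
eef_pos: [0.4852, 0.0956, 0.0389]
ee_rot: [-1.559, -0.196, 0.196]
wrist_force: [-0.4, 9.2, 0.6]
width: 0.0
```

```bash
python3 -m inch '[[[0,0,0,-0.001,0,0,0],[0,0,0,-0.002,0,0,0],[0,0,0,-0.002,0,0,0]]]';python3 -m inch '[[[0,0,0,-0.001,0,0,0],[0,0,0,-0.002,0,0,0],[0,0,0,-0.002,0,0,0]]]'
```

```text
time_s: 12.63
eef_pos: [0.4853, 0.0953, 0.0389]
ee_rot: [-1.557, -0.197, 0.198]
wrist_force: [-2.1, 12.6, 1.1]
width: 0.0002
time_s: 12.88
eef_pos: [0.4854, 0.095, 0.0389]
ee_rot: [-1.555, -0.198, 0.199]
wrist_force: [-3.0, 15.1, 2.3]
width: 0.0002
```

```bash
python3 -m inch '[[[0,0,0,0.003,0,0,0],[0,0,0,0.007,0,0,0],[0,0,0,0.012,0,0,0],[0,0,0,0.018,0,0,0],[0,0,0,0.026,0,0,0],[0,0,0,0.036,0,0,0],[0,0,0,0.046,0,0,0],[0,0,-0.01,0.054,0,0,0],[0,0,-0.03,0.058,0,0,0],[0,0,-0.055,0.06,0,0,0],[0,0,-0.08,0.06,0,0,0],[0,0,-0.1,0.06,0,0,0]]]'; python3 -m inch '[[[0,0,-0.02,0.01,0,0,0],[0,0,-0.04,0.03,0,0,0],[0,0,-0.05,0.055,0,0,0],[0,0,-0.05,0.075,0,0,0],[0,0,-0.05,0.085,0,0,0],[0,0,-0.05,0.085,0,0,0],[0,0,-0.05,0.085,0,0,0]]]'
python3 - <<'E'
from h import *
np.set_printoptions(precision=4,suppress=True)
go(0,.2,.2)
c=cam('scene'); crop(c,250,150,190,150,4,'pics/s13.png'); cv2.imwrite('pics/s13f.png',c['image'][:,:,::-1])
c=cam('top'); crop(c,225,215,200,140,4,'pics/t13.png')
E
```

```text
time_s: 13.88
eef_pos: [0.472, 0.1482, 0.1411]
ee_rot: [-1.561, -0.196, 0.194]
wrist_force: [0.2, -0.2, -0.7]
width: -0.0002
time_s: 14.47
eef_pos: [0.4508, 0.2291, 0.1888]
ee_rot: [-1.563, -0.194, 0.195]
wrist_force: [0.5, -1.2, 0.0]
width: -0.0
t 14.47 rack pos [-0.0011  0.2459  0.1888] F [ 0.49 -1.23  0.01] F.ey -1.32
shift [ 0.0011 -0.0112 -0.0459] turn [ 0.0009 -0.0001 -0.001 ]
```

View pics/s13.png

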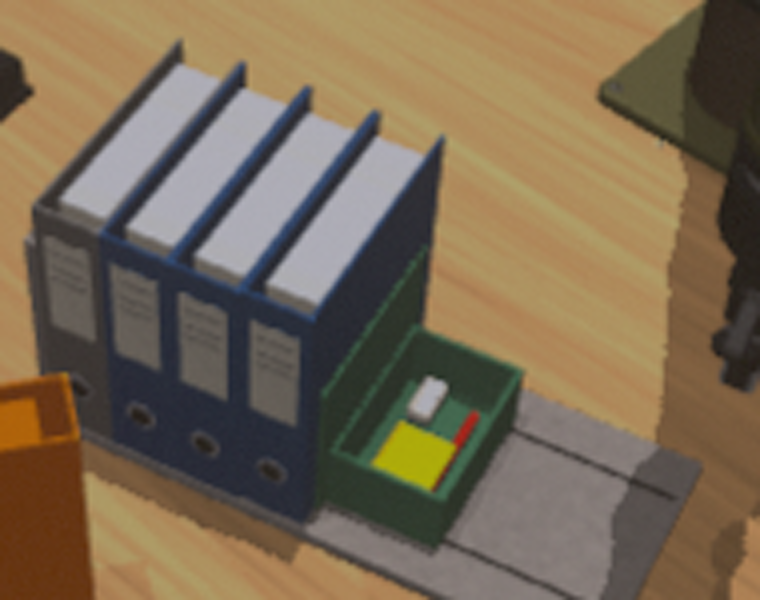

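View pics/t13.png

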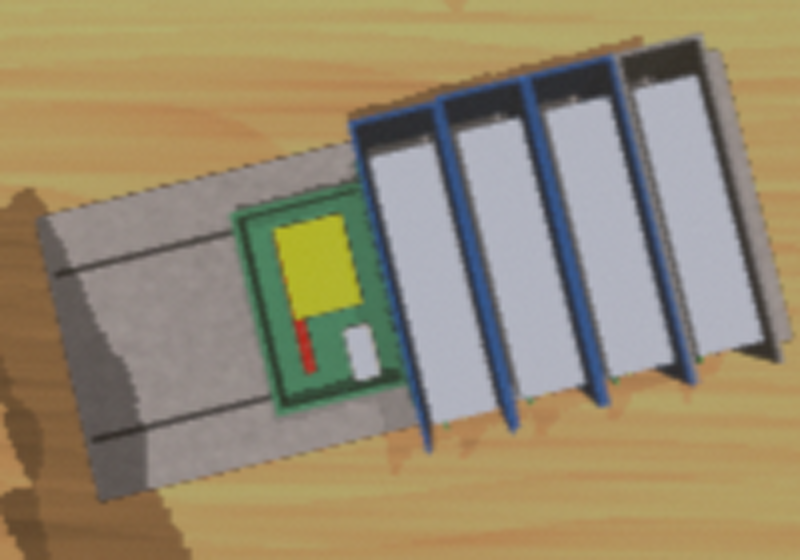

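View pics/s13f.png

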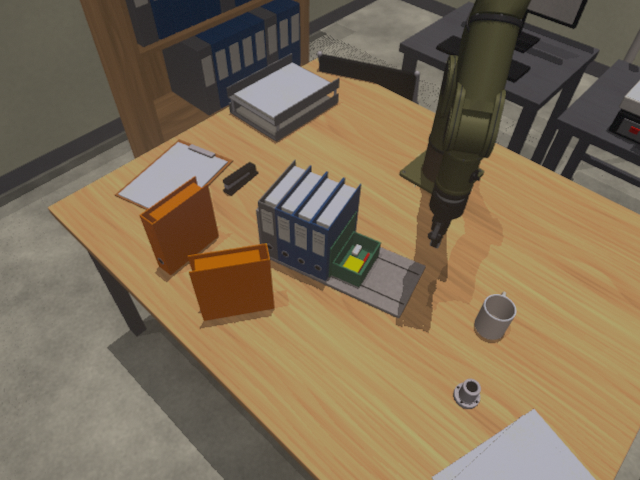

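Run:
```python
from h import *
np.set_printoptions(precision=4,suppress=True)
t=cam("top")
Z=lambda x,y:(225+(x+.5)/4-.5,215+(y+.5)/4-.5)
for a in[(234,212),(279,413)]: print("bookend",toR(onz(t,Z(*a),.068))-[0,.089,0])
for a in[(350,122),(430,450)]: print("face",toR(onz(t,Z(*a),.222)))
print(env.sign_off())
```

```text
bookend [0.064  0.0047 0.068 ]
bookend [-0.0638  0.0062  0.068 ]
face [0.0888 0.0062 0.222 ]
face [-0.094   0.0059  0.222 ]
the job is handed in; nothing more can be done
None
```

I pushed the slumped binder's overhanging top back until it stood upright against the row. Then I pushed the bookend up against the row, let go, and handed the job in at about 14.5 s.

**First pass missed:** the fingertips went over the binder's edge without touching it. In the images they sit about 15–18 mm above the reported TCP. I backed off, came in 25 mm lower, and that push worked.

**Order:** the top-view picture taken after the binder was upright shows the bookend still at its starting spot.

**Last checks from the top view:**
- **Bookend:** its inner face is at 5–6 mm, against the 5–7 mm stop.
- **Binder:** the righted binder's outer face is at about 6 mm, flush with the bookend.
- **Snug fit:** the push force rose from about 3 N while sliding to about 15 N with almost no further movement.
- **Everything else:** by eye in the last picture, the other three binders are upright and the mug, bushing, stapler and orange look-alikes are where they started. The arm is clear of the rack.

The two ends of the box wall measured 1.5 mm apart (4.7 and 6.2 mm), which is within the camera calibration error of about 2 mm. No other check disagreed.

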